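# Widen the tone-bar stand, lay the bars on it and line-check its channel

### The arm

A 7-joint arm with a two-finger parallel gripper is mounted at the origin on the work surface. World frame = base frame: x ahead of the robot, y to its left, z up, the work surface at z = 0. Lengths are in m, angles in rad, forces in N, time in s.
With the tool pointing down it reaches from about 0.35 to 0.9 m from the base axis. Payload 19.9 kg.
Tool frame: the origin (TCP) lies on the centre line of the jaws, within the pads' length; the fingertips stand 17 mm ahead of it and the grasp point (between the pads) lies 2 mm behind it; z points along the fingers, y is the line along which they close (so a half turn about z gives the same grasp; the last joint's range is limited). The gripper opens to 94 mm and grips with 3 to 60 N. Pads are 16 mm wide; open, the fingers measure 119 mm over their backs; the gripper's body (75 mm by 177 mm) begins 78 mm behind the grasp point.
Start: joints at [1.224, 0.417, -0.01, 1.614, 0.005, 1.111, -0.053], TCP at [0.188, -0.596, 0.222] pointing down, gripper open.
Joint ranges: [-2.81, 2.81], [-0.39, 2.02], [-1.27, 1.25], [0.06, 2.57], [-1.19, 4.33], [0.19, 2], [-2.82, 2.82]. Speed limits (rad/s): [1.89, 1.89, 2.39, 2.39, 3.01, 3.01, 3.01].

### API

Orientations are given as a unit quaternion [w, x, y, z].
In Python, from plant import get_state, capture, camera_model, sign_off gives the robot as it stands.
- The arm moves only by the shell command python3 -m inch 'ROWS' [FORCE]. ROWS is JSON, a list of rows, each a list of 7 numbers: the shift along the tool's x, y, z in mm, then the turn, a rotation vector about the tool's x, y, z in rad, then the closure, from 0 (fully open) to 1 (shut). In form: [[dx, dy, dz, ax, ay, az, grip], ...]. A call has 1 to 20 rows; each row is the pose to reach, as a shift and turn from the pose commanded when the call began, along the tool's axes at that moment; what a row does not reach only later rows make up. A row lasts 1/8 s, in which the tool goes at most 62.5 mm and 10.7 degrees, less where a joint would pass 70% of its speed; a pose out of reach is approached as far as the arm can. A call with a gripper value outside its range is refused whole. The fingers move at their own pace and stop on an object; FORCE is the grip in N (left out, the last holds). Time passes only in rows, so rows that repeat a pose let the fingers close. It gives the time, the measured TCP pose, the force, the opening and the grip force at its end, in the units of the state.
- get_state(): the state, without advancing time (a new reading comes with each control period).
- capture(name): name is "side" or "top"; returns the picture (420x560x3 uint8, blue, green, red); there is no depth.
- camera_model(name): a dict with "camera_matrix" (3x3 intrinsics, pixels), "world_to_cam" (4x4, takes a point from world to camera coordinates). Camera axes: x right, y down, z forward; pixel columns grow to the right and rows downward; lengths in m; the calibration is good to about 2 mm. A picture is of the moment at which its call begins. camera_model takes no time and is no camera call.
- sign_off(): hands the job in; it is judged then, once.
The state is a dict: "time_s": time; "q": joint angles; "joint_velocities": joint speeds; "tau": joint torques, N m; "tool_pos": TCP position; "tcp_rot": TCP orientation; "ft_force": force on the tool from outside, world axes, zero at the start; "ft_torque": the same for the moment, N m; "width": finger opening in m; "gripper_force": force on a finger pad.
Only numpy, scipy, OpenCV 4.12 (cv2) and the standard library are available. Lean on these libraries where they do the work, as an engineer would, in place of code of your own. Each camera call takes 0.05 s, during which the arm holds its last target. There are 200 camera calls.

### The job

Set up the tone-bar stand for the next piece: first pull its spring plunger up, slide the sleeve so that the stand widens to its outermost hole and let the pin drop fully home. Then lay every tone bar flat and square across both rails, side by side between the raised lips. Last, check its channel: tilt the panner's stick hard over towards the stand, hold it there for two seconds and let it spring back to the centre, leaving the other things on the table where they are.

Things in the scene. Friction and masses are not known exactly. Their poses are not given: they have to be found in the camera images.
- stand: Tone-bar stand, fixed on the table at the robot's left: two parallel dark steel rails and, past their ends nearest the robot, a square aluminium tube. Origin on the table, midway between the rails as they stand when locked in the outermost hole; x along the rails away from the robot, y along the tube to the robot's left (the way the stand widens), z up. A bar lying properly has its centre at z = 51 mm, y near 0
- rail_fixed (a point): Middle of the upper face of the fixed rail (stand frame x 20, y -66, z 45 mm). Both rails are 30 mm wide and run from stand x = -97 to +137 mm. A lip 5 mm wide, 8 mm high runs along each rail's outer edge and across each rail end: with the stand widened, bars rest between y = -76 and +76, x = -92 and +132 mm; the gap between the rails is y = -51 to +51 mm
- rail_moving (a point): Middle of the upper face of the second rail, which the sleeve carries (stand frame x 20, y = -9 mm + sleeve value, z 45 mm; its outer lip is on the +y side); otherwise like the fixed rail
- stand_hole (a point): Mouth of the outermost lock hole in the tube's upper face (stand frame x -125, y +66, z 35 mm), 13 mm along the tube, 10 mm deep. The tube is 30 mm wide, top 35 mm above the table. It also has a long slot (where the pin starts) and a middle hole 25 mm short of the outermost one, not to be used
- sleeve (a joint): Grey sleeve on the tube, 44 x 50 mm, top 41 mm above the table, carrying the second rail and the plunger; its position in m grows as the stand widens (along stand +y): 0.075 = pin over the outermost hole, 0.050 = middle hole, end of travel 0.095. Starts with the pin in the long slot, which lets it slide only up to 0.026. Friction 1.5 N, 1 N more when the pin rides on the tube
- plunger (a joint): Spring plunger upright on the sleeve: 0 = pin fully home, grows in m as the knob is pulled straight up, at most 0.018. The pin clears the tube's upper face at 0.010, and reads about that when it only rests on the tube beside a hole. The spring pulls it down with 5 N at 0, 9.5 N at 0.018. Its round tip finds the hole if let go within about 2 mm of it
- plunger_knob (a point): Centre of the plunger's black knob, an upright cylinder of 26 mm diameter, 24 mm high (12 mm either side of this point), 73 mm above the table when home; the steel boss below it is 22 mm across, its top 55 mm above the table. Stand x = -125 mm, y = -9 mm + sleeve value
- stick (a joint): Tilt of the panner's spring-centred stick in rad: 0 = upright, positive = towards the panner's y (robot's left, towards the stand), at most 0.5 either way, only in that plane, about a hinge 45 mm above the table along the panner's x; spring 0.35 N m per rad, about 3 N sideways at the ball when right over; springs back by itself when let go
- stick_ball (a point): Centre of the black ball (26 mm diameter) on the panner's stick, 60 mm from its hinge, so 105 mm above the table when upright; the stick below it is 10 mm thick
- panner: Panner box, fixed on the table at the robot's right: black with an aluminium top, 100 x 110 x 45 mm, one stick in a slot at the middle, three small control caps (10 mm high) along its far edge. Origin at the centre of its underside; x away from the robot, y to the robot's left along the slot, z up
- bar1_center (a point): Centre of a plain aluminium tone bar, 140 (x) x 22 (y) x 12 mm (z), 0.1 kg, that starts flat on the table right of the stand (centre 6 mm above it); all bars are alike and three to five are present
- bar2_center (a point): Centre of a plain aluminium tone bar, 140 (x) x 22 (y) x 12 mm (z), 0.1 kg, that starts flat on the table right of the stand (centre 6 mm above it); all bars are alike and three to five are present
- bar3_center (a point): Centre of a plain aluminium tone bar, 140 (x) x 22 (y) x 12 mm (z), 0.1 kg, that starts flat on the table right of the stand (centre 6 mm above it); all bars are alike and three to five are present
- bar4_center (a point): Centre of a plain aluminium tone bar, 140 (x) x 22 (y) x 12 mm (z), 0.1 kg, that starts flat on the table right of the stand (centre 6 mm above it); all bars are alike and three to five are present
- bar5_center (a point): Centre of a plain aluminium tone bar, 140 (x) x 22 (y) x 12 mm (z), 0.1 kg, that starts flat on the table right of the stand (centre 6 mm above it); all bars are alike and three to five are present
- bowl: light wooden bowl, 124 mm across, 50 mm high, bystander; origin under its centre
- cassette: cassette case, 109 x 70 x 16 mm, bystander; origin under its centre
- mallet: felt-headed mallet about 215 mm long (x), lying, bystander; origin on the table under its middle
- egg: wooden egg, 48 mm diameter, 56 mm high, bystander; origin under it
- woodblock: wooden block instrument, 100 x 50 x 40 mm, bystander; origin under its centre
- torch: steel torch standing on its end, 42 mm diameter, 100 mm high, bystander; origin under it
There are look-alikes about, which are no part of the job. What is shaped like the part that bears bar1_center but black is not meant.

How it is judged:
By the outcome, as a careful person would: the job done as asked, in the order asked, and still so for the second after the job is handed in, with the robot touching nothing.
Of bar1, bar2, bar3, bar4, bar5 only 3 to 5 are there at a start; the rules pass over those that are not, and their reading is None.
At some moment in a run one of bar1, bar2, bar3, bar4, bar5 may be knocked a few centimetres aside while the robot is not near it.
Once in a run the grip may slacken for a moment while it holds something.
It also fails if it takes over 210 s, if anything falls off the work surface, if the arm or the gripper's body presses on something with over 40 N, if the wrist force passes 120 N, or if a joint passes its speed limit or range.

## Working session

There is one attempt and no reset: what is moved stays moved. The work goes in short steps, Python scripts to look and compute and a shell command to move; the robot and the scene stay as the last step left them, time stands still between calls to the robot, and variables do not carry over. Pictures are saved under pics/ and viewed, at most 18 in all, crops included, and the job is handed in when it is done.

```bash
mkdir -p pics; ls; python3 - <<'E'
from plant import *
import cv2,numpy as np
s=get_state();print({k:np.round(v,3).tolist() for k,v in s.items()})
for n in("top","side"):
    cv2.imwrite(f"pics/{n}0.png",capture(n)); m=camera_model(n);print(n,np.round(m["camera_matrix"],1).tolist(),np.round(m["world_to_cam"],3).tolist())
E
```

```text
pics
{'time_s': 0.0, 'q': [1.225, 0.418, -0.01, 1.614, 0.005, 1.111, -0.053], 'joint_velocities': [0.001, 0.001, -0.0, -0.0, 0.001, -0.0, -0.001], 'tau': [0.003, -85.124, 0.64, -42.598, -0.049, 0.019, 0.0], 'tool_pos': [0.187, -0.596, 0.222], 'tcp_rot': [-0.001, 0.988, 0.152, -0.0], 'ft_force': [0.484, 0.647, 1.52], 'ft_torque': [-0.074, 0.011, 0.022], 'gripper_force': 0.0, 'width': 0.094}
top [[465.1, 0.0, 281.8], [0.0, 465.1, 205.0], [0.0, 0.0, 1.0]] [[-0.003, -1.0, 0.002, -0.01], [-0.999, 0.003, -0.041, 0.529], [0.041, -0.003, -0.999, 1.301], [0.0, 0.0, 0.0, 1.0]]
side [[400.4, 0.0, 281.9], [0.0, 400.4, 206.4], [0.0, 0.0, 1.0]] [[-0.977, -0.213, -0.021, 0.542], [-0.098, 0.532, -0.841, 0.128], [0.19, -0.82, -0.54, 1.087], [0.0, 0.0, 0.0, 1.0]]
```

View pics/top0.png

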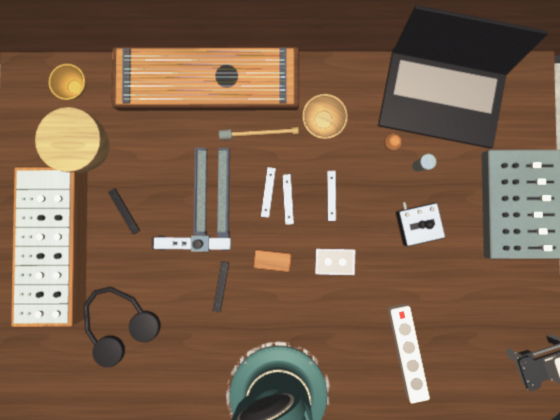

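View pics/side0.png

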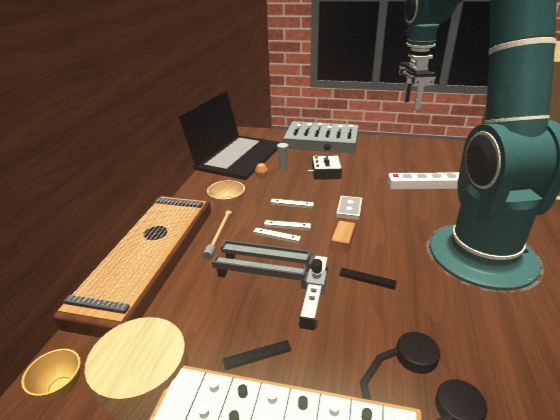

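Top view: three aluminium bars at (268,192), (288,199) and (332,195). The black look-alikes are at (124,211) and (221,286). The plunger knob is at (198,243) and the tube runs along row 243 from 153 to 230. The panner is at (421,225); the grey mixer at (520,205) is not it. I'll check the choices in a close crop and measure.

```bash
cat > h.py <<'E'
from plant import *
import cv2,numpy as np
def ray(n,uv,z):
    m=camera_model(n);K=m["camera_matrix"];T=np.array(m["world_to_cam"])
    d=T[:3,:3].T@np.linalg.inv(K)@np.array([uv[0],uv[1],1.]);c=-T[:3,:3].T@T[:3,3]
    return c+d*(z-c[2])/d[2]
def proj(n,p):
    m=camera_model(n);q=np.array(m["world_to_cam"])@np.append(p,1);q=np.array(m["camera_matrix"])@q[:3];return q[:2]/q[2]
def blobs(img,lo,hi,roi,amin=30):
    x0,y0,x1,y1=roi;m=cv2.inRange(cv2.cvtColor(img,cv2.COLOR_BGR2HSV)[y0:y1,x0:x1],lo,hi)
    cs=cv2.findContours(m,cv2.RETR_EXTERNAL,cv2.CHAIN_APPROX_NONE)[0]
    return [(c+[[x0,y0]]) for c in cs if cv2.contourArea(c)>amin]
def bars(n="top",roi=(236,150,360,240),z=.012):
    out=[]
    for c in blobs(capture(n),(0,0,150),(180,70,255),roi):
        P=np.array([ray(n,p,z)[:2] for p in c[:,0]])*1000
        (cx,cy),(w,h),a=cv2.minAreaRect(P.astype(np.float32))
        b=cv2.boxPoints(((cx,cy),(w,h),a));e=[b[1]-b[0],b[2]-b[1]];e=max(e,key=np.linalg.norm);e=e*np.sign(e[0])
        out.append((round(cx),round(cy),round(w),round(h),round(float(np.degrees(np.arctan2(e[1],e[0]))),1)))
    return out
def tcp():
    from scipy.spatial.transform import Rotation as R
    s=get_state();q=s["tcp_rot"];r=R.from_quat([q[1],q[2],q[3],q[0]]).as_matrix()
    return np.array(s["tool_pos"])*1000,r
def goto(x,y,z,yaw):
    """print shift in tool axes and turn to reach world mm, tool x axis at yaw deg (mod 180)"""
    from scipy.spatial.transform import Rotation as R
    p,r=tcp();c,s=np.cos(np.radians(yaw)),np.sin(np.radians(yaw))
    best=None
    for k in(1,-1):
        g=np.array([[c*k,s*k,0],[s*k,-c*k,0],[0,0,-1]]).T
        v=R.from_matrix(r.T@g).as_rotvec()
        if best is None or np.linalg.norm(v)<np.linalg.norm(best):best=v
    print("shift",np.round(r.T@(np.array([x,y,z])-p),1),"turn",np.round(best,3),"q7",round(get_state()["q"][6],2))
E
python3 - <<'E'
from h import *
print(bars())
t=capture("top");s=capture("side")
a=cv2.resize(t[140:270,140:350],None,fx=3.8,fy=3.8,interpolation=cv2.INTER_CUBIC)
cv2.imwrite("pics/ct.png",a)
b=np.hstack([cv2.resize(t[190:260,385:455],(350,350),interpolation=2),cv2.resize(s[235:335,200:345],(435,300),interpolation=2) if 0 else cv2.copyMakeBorder(cv2.resize(s[235:335,200:345],(435,300),interpolation=2),0,50,0,0,0)])
cv2.imwrite("pics/cp.png",b)
E
```

```text
[(546, -28, 142, 24, 3.3), (557, -150, 23, 141, -0.4), (566, 28, 24, 142, -7.8)]
```

View pics/ct.png

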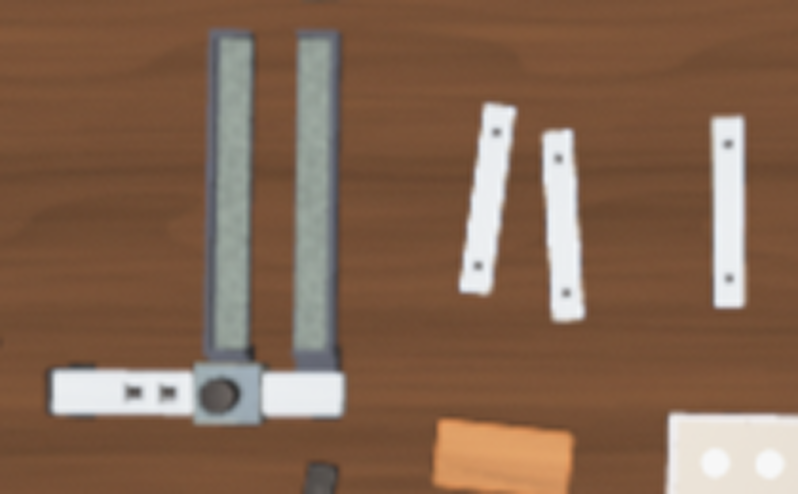

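View pics/cp.png

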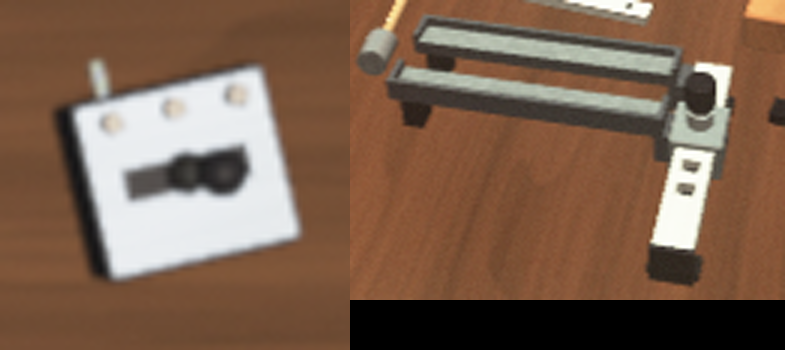

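The crops confirm three bright bars with two suspension holes each. The stand's tube has the outer hole at crop (134,392), the middle hole at (168,392) and the knob at (218,396). The panner has a single stick in its slot. Next I turn these into positions.

```bash
python3 - <<'E'
from h import *
f=lambda x,y:(140+(x+.5)/3.8-.5,140+(y+.5)/3.8-.5)
for nm,p,z in [("tubeL",(48,392),.035),("tubeR",(344,394),.035),("hole",(134,392),.035),("mid",(168,392),.035),("knobtop",(218,395),.085),
 ("fixtopR",(340,32),.053),("fixbotR",(336,355),.053),("movtopL",(212,32),.053),("movbotL",(205,357),.053)]:
    print(nm,np.round(ray("top",f(*p),z)*1000,1)[:2])
g=lambda x,y:(385+(x+.5)/5-.5,190+(y+.5)/5-.5)
for nm,p,z in [("TL",(73,107),.045),("TR",(262,66),.045),("BR",(300,238),.045),("BL",(110,281),.045),("ball",(226,171),.105),("slotL",(125,186),.045),("slotR",(246,158),.045)]:
    print(nm,np.round(ray("top",g(*p),z)*1000,1)[:2])
k=(200+(699-350+.5)/3-.5,235+88/3)
print("side knobtop",np.round(ray("side",(200+351/3,235+75/3),.085)*1000,1))
goto(440,130,220,0)
E
```

```text
tubeL [424.5 346. ]
tubeR [422.4 131.2]
hole [424.3 283.6]
mid [424.2 258.9]
knobtop [424.  213.7]
fixtopR [683.7 132.6]
fixbotR [451.  135.1]
movtopL [684.  224.9]
movbotL [449.8 228.9]
TL [ 509.9 -333.9]
TR [ 532.1 -438.2]
BR [ 437.7 -457.5]
BL [ 414.5 -352.9]
ball [ 474.5 -398.3]
slotL [ 466.4 -361.9]
slotR [ 481.6 -428.6]
side knobtop [422.5 210.1  85. ]
shift [ 458.8 -616.8    2.5] turn [-0.001  0.     0.305] q7 -0.05
```

Stand frame: yaw ≈ -0.7°, origin ≈ (548.5, 216). That agrees with the 66/-81 mm offsets of hole and rail edges, with 25 mm between the holes, and with the bars measuring 142x24. The sleeve is now at ≈5 mm and the knob at ≈(423.5, 212). I go above the knob by way of a mid-point.

```bash
python3 - <<'E'
from h import *
goto(480,-200,222,-.7);goto(423.5,212,180,-.7)
E
```

```text
shift [ 3.979e+02 -2.900e+02  3.000e-01] turn [-0.001  0.     0.317] q7 -0.05
shift [ 467.6 -699.9   42.5] turn [-0.001  0.     0.317] q7 -0.05
```

```bash
python3 -m inch '[[398,-290,0,0,0,0.317,0],[398,-290,0,0,0,0.317,0],[398,-290,0,0,0,0.317,0],[398,-290,0,0,0,0.317,0],[398,-290,0,0,0,0.317,0],[398,-290,0,0,0,0.317,0],[398,-290,0,0,0,0.317,0],[398,-290,0,0,0,0.317,0],[468,-700,42,0,0,0.317,0],[468,-700,42,0,0,0.317,0],[468,-700,42,0,0,0.317,0],[468,-700,42,0,0,0.317,0],[468,-700,42,0,0,0.317,0],[468,-700,42,0,0,0.317,0],[468,-700,42,0,0,0.317,0],[468,-700,42,0,0,0.317,0],[468,-700,42,0,0,0.317,0],[468,-700,42,0,0,0.317,0],[468,-700,42,0,0,0.317,0],[468,-700,42,0,0,0.317,0]]' 40
python3 - <<'E'
from h import *
goto(423.5,212,78,-.7)
cv2.imwrite("pics/s2.png",cv2.resize(capture("side")[150:340,200:430],None,fx=3,fy=3,interpolation=2))
E
```

```text
time_s: 2.75
tool_pos: [0.4241, 0.2116, 0.1806]
tcp_rot: [-0.0, 1.0, -0.006, 0.0]
ft_force: [-0.8, 0.3, -0.1]
width: 0.0939
gripper_force: 0.0
shift [ -0.6  -0.4 102.6] turn [-0.    -0.    -0.001] q7 -2.25
```

View pics/s2.png

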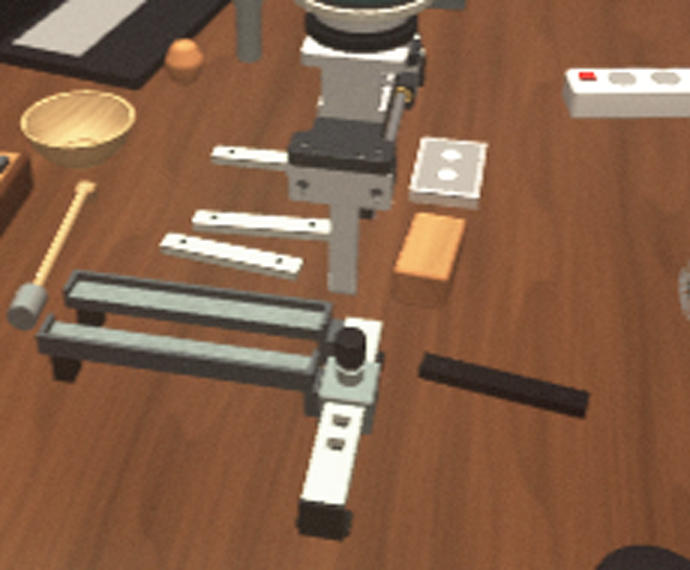

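The gripper hangs over the knob (crop 350,345) with the fingers along the tube and a clear way down. Next I descend and grip the knob.

```bash
python3 -m inch '[[0,0,50,0,0,0,0],[0,0,100,0,0,0,0.3],[0,0,104,0,0,0,0.5],[0,0,104,0,0,0,0.75],[0,0,104,0,0,0,0.85],[0,0,104,0,0,0,0.85],[0,0,104,0,0,0,0.85],[0,0,104,0,0,0,0.85],[0,0,104,0,0,0,0.85]]' 40
```

```text
time_s: 3.92
tool_pos: [0.4241, 0.2122, 0.0767]
tcp_rot: [-0.0, 1.0, -0.006, 0.0]
ft_force: [-0.6, 0.3, 5.6]
width: 0.0248
gripper_force: 40.0
```

```bash
python3 -m inch '[[0,0,-8,0,0,0,0.95],[0,0,-16,0,0,0,0.95],[0,0,-16,0,0,0,0.95],[0,0,-16,0,0,0,0.95]]' 45; python3 -c "
from h import *
p=tcp()[0];print(p);goto(423.5+.9,282.6,p[2],-.7)"
```

```text
time_s: 4.42
tool_pos: [0.4239, 0.2119, 0.0924]
tcp_rot: [-0.0, 1.0, -0.006, 0.0]
ft_force: [3.1, 1.4, -10.0]
width: 0.0252
gripper_force: 45.0
[423.93506929 211.94754963  92.38704468]
shift [ -0.4 -70.7   0. ] turn [-0. -0. -0.] q7 -2.34
```

```bash
python3 -m inch '[[0,-10,0,0,0,0,0.95],[0,-20,0,0,0,0,0.95],[0,-30,0,0,0,0,0.95],[0,-40,0,0,0,0,0.95],[0,-50,0,0,0,0,0.95],[-0.4,-60,0,0,0,0,0.95],[-0.5,-67,0,0,0,0,0.95],[-0.5,-70.8,0,0,0,0,0.95],[-0.5,-70.8,0,0,0,0,0.95],[-0.5,-70.8,0,0,0,0,0.95]]'
python3 -c "
from h import *
t=capture('top');s=capture('side')
cv2.imwrite('pics/t3.png',np.hstack([cv2.resize(t[140:280,140:250],(440,560),interpolation=2),cv2.resize(s[240:340,280:340],(336,560),interpolation=2)]))"
```

```text
time_s: 5.68
tool_pos: [0.4247, 0.2837, 0.0926]
tcp_rot: [-0.0, 1.0, -0.006, 0.0]
ft_force: [6.5, 1.3, -9.2]
width: 0.0252
gripper_force: 45.0
```

View pics/t3.png

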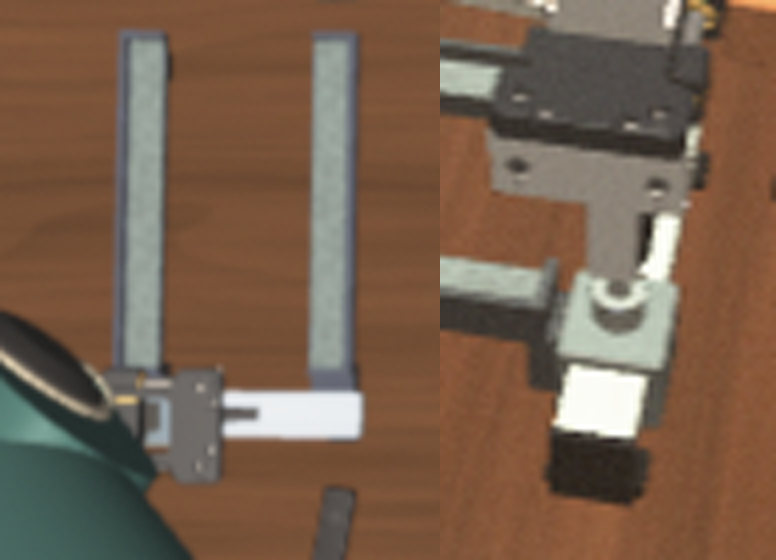

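The stand is widened: the outer rail edges at crop (122,32)–(357,32) are ≈161 mm apart, where 162 is nominal. Next I lower the pin and feel for the hole.

```bash
python3 -m inch '[[0,0,4,0,0,0,0.95],[0,0,9,0,0,0,0.95],[0,0,9,0,0,0,0.95],[0,0,9,0,0,0,0.95]]'; python3 -m inch '[[0,0,3,0,0,0,0.95],[0,0,5,0,0,0,0.95],[0,0,5,0,0,0,0.95],[0,0,5,0,0,0,0.95]]'
```

```text
time_s: 6.28
tool_pos: [0.4247, 0.2836, 0.0836]
tcp_rot: [-0.0, 1.0, -0.006, 0.0]
ft_force: [5.8, -0.1, -6.4]
width: 0.0253
gripper_force: 45.0
time_s: 6.78
tool_pos: [0.4247, 0.2836, 0.0787]
tcp_rot: [-0.0, 1.0, -0.006, 0.0]
ft_force: [6.2, -0.2, -6.3]
width: 0.0251
gripper_force: 45.0
```

At about 2 mm the spring still pulls, so the pin is in the hole. Now I release and rise.

```bash
python3 -m inch '[[0,0,1.5,0,0,0,0.95],[0,0,1.5,0,0,0,0.6],[0,0,1.5,0,0,0,0.5],[0,0,1.5,0,0,0,0.5],[0,0,1.5,0,0,0,0.4],[0,0,-40,0,0,0,0.4],[0,0,-100,0,0,0,0.4],[0,0,-140,0,0,0,0.4],[0,0,-140,0,0,0,0.4]]' 40
python3 - <<'E'
from h import *
goto(566,-150,120,-.4)
print(bars())
E
```

```text
time_s: 7.9
tool_pos: [0.4253, 0.2836, 0.2212]
tcp_rot: [-0.001, 1.0, -0.006, 0.002]
ft_force: [0.2, -0.0, -1.2]
width: 0.0564
gripper_force: 0.0
shift [145.6 432.  100.9] turn [-0.002 -0.004 -0.005] q7 -2.37
[(546, -28, 142, 24, 3.3), (557, -150, 23, 141, -0.4), (566, 28, 25, 142, -7.8)]
```

```bash
python3 - <<'E'
from h import *
goto(566,27.5,110,-7.8)
goto(566,27.5,20,-7.8)
E
```

```text
shift [144.3 253.7 109.4] turn [-0.001 -0.002  0.124] q7 -2.37
shift [144.1 253.8 199.4] turn [-0.001 -0.002  0.124] q7 -2.37
```

```bash
python3 -m inch '[[144,254,60,0,0,0.124,0.5],[144,254,60,0,0,0.124,0.5],[144,254,60,0,0,0.124,0.5],[144,254,60,0,0,0.124,0.5],[144,254,110,0,0,0.124,0.5],[144,254,110,-0.001,-0.002,0.124,0.5],[144,254,110,-0.001,-0.002,0.124,0.5],[144,254,110,-0.001,-0.002,0.124,0.5]]'
python3 - <<'E'
from h import *
goto(566,27.5,20,-7.8)
s=capture('side');t=capture('top')
cv2.imwrite('pics/s4.png',np.hstack([cv2.resize(s[170:340,200:350],(494,560),interpolation=2),cv2.resize(t[200:280,150:190],(280,560),interpolation=2)]))
E
```

```text
time_s: 8.95
tool_pos: [0.5652, 0.0287, 0.1093]
tcp_rot: [0.0, 0.998, -0.067, -0.001]
ft_force: [0.7, -0.1, 0.6]
width: 0.0473
gripper_force: 0.0
shift [ 1.1  1.  89.3] turn [0.    0.001 0.002] q7 -1.99
```

View pics/s4.png

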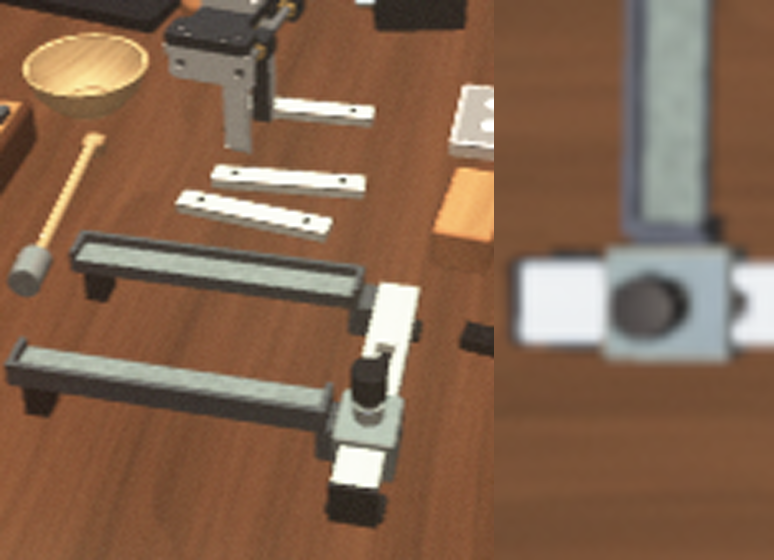

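The gripper is above bar A and both neighbours are clear. The knob (crop 370,380) sits low on its boss, so the pin is home. Now I pick bar A.

```bash
python3 -m inch '[[1,1,45,0,0,0,0.5],[1,1,85,0,0,0,0.5],[1,1,89.5,0,0,0,0.5],[1,1,89.5,0,0,0,0.5],[1,1,89.5,0,0,0,0.7],[1,1,89.5,0,0,0,0.9],[1,1,89.5,0,0,0,0.9],[1,1,89.5,0,0,0,0.9],[1,1,89.5,0,0,0,0.9],[1,1,50,0,0,0,0.9],[1,1,10,0,0,0,0.9],[1,1,10,0,0,0,0.9]]' 45
python3 - <<'E'
from h import *
goto(613,215.5,105,-90.7+.0);goto(613,215.5,66,89.3);print(bars()); print(get_state()['q'][6])
E
```

```text
time_s: 10.55
tool_pos: [0.5676, 0.026, 0.1013]
tcp_rot: [0.0, 0.998, -0.068, 0.001]
ft_force: [0.0, -0.3, -0.4]
width: 0.0215
gripper_force: 45.0
shift [  19.3 -193.9   -3.8] turn [-1.000e-03 -2.000e-03  1.447e+00] q7 -1.99
shift [  19.2 -193.9   35.2] turn [-1.000e-03 -2.000e-03  1.447e+00] q7 -1.99
[(538, 100, 21, 36, -14.0), (577, -37, 29, 25, 26.3), (557, -150, 23, 141, -0.4)]
-1.9948320861674027
```

```bash
python3 -m inch '[[19,-194,-10,0,0,0.3,0.9],[19,-194,-10,0,0,0.6,0.9],[19,-194,-10,0,0,0.9,0.9],[19,-194,-10,0,0,1.2,0.9],[19,-194,-10,-0.001,-0.002,1.447,0.9],[19,-194,-10,-0.001,-0.002,1.447,0.9],[19,-194,-10,-0.001,-0.002,1.447,0.9],[19,-194,-10,-0.001,-0.002,1.447,0.9],[19,-194,-10,-0.001,-0.002,1.447,0.9],[19,-194,-10,-0.001,-0.002,1.447,0.9],[19,-194,-10,-0.001,-0.002,1.447,0.9]]'
python3 - <<'E'
from h import *
goto(613,215.5,66,89.3)
s=capture('side');cv2.imwrite('pics/s5.png',cv2.resize(s[170:340,170:350],(600,567),interpolation=2))
E
```

```text
time_s: 11.98
tool_pos: [0.6106, 0.2152, 0.1062]
tcp_rot: [-0.004, -0.703, 0.711, -0.001]
ft_force: [-1.3, 0.6, -0.7]
width: 0.0218
gripper_force: 45.0
shift [-0.6 -2.6 40.2] turn [ 0.004 -0.007  0.001] q7 -2.82
```

View pics/s5.png

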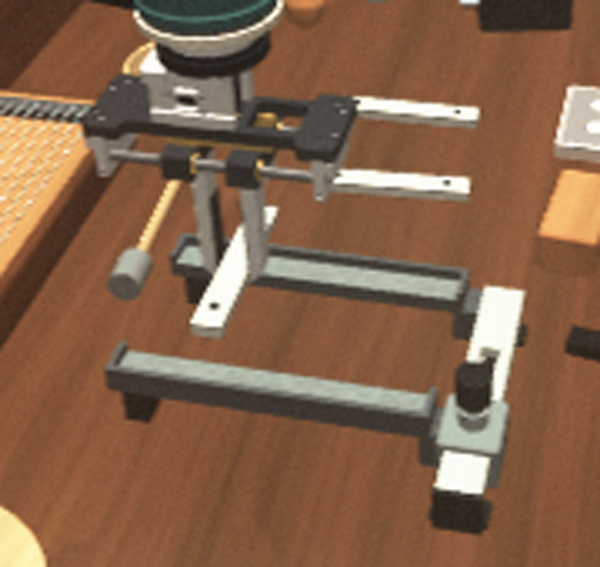

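The bar is held level and about square over both rails, but joint 7 reads -2.82, the end of its range. I take the half-turn the other way, which gives the same grasp.

```bash
python3 -m inch '[[0,0,-5,0,0,-0.18,0.9],[0,0,-5,0,0,-1.5,0.9],[0,0,-5,0,0,-1.5,0.9],[0,0,-5,0,0,-1.5,0.9],[0,0,-5,0,0,-1.5,0.9],[0,0,-5,0,0,-1.5,0.9],[0,0,-5,0,0,-1.5,0.9],[0,0,-5,0,0,-1.5,0.9],[0,0,-5,0,0,-1.5,0.9],[0,0,-5,0,0,-3,0.9],[0,0,-5,0,0,-3,0.9],[0,0,-5,0,0,-3,0.9],[0,0,-5,0,0,-3,0.9],[0,0,-5,0,0,-3,0.9],[0,0,-5,0,0,-3,0.9],[0,0,-5,0,0,-3,0.9],[0,0,-5,0,0,-3,0.9],[0,0,-5,0,0,-3,0.9],[0,0,-5,0,0,-3,0.9],[0,0,-5,0,0,-3,0.9]]'
python3 - <<'E'
from h import *
goto(613,215.5,66,89.3)
print(np.round(get_state()['q'],2))
E
```

```text
time_s: 14.52
tool_pos: [0.6112, 0.2157, 0.1132]
tcp_rot: [-0.001, 0.76, 0.649, -0.002]
ft_force: [0.3, -0.8, -0.9]
width: 0.0215
gripper_force: 45.0
shift [ 0.1  2.  47.2] turn [-0.004  0.    -0.145] q7 -0.21
[-0.81  0.65  0.61  1.65 -0.43  0.98 -0.21]
```

```bash
python3 -m inch '[[0,2,20,-0.004,0,-0.145,0.9],[0,2,20,-0.004,0,-0.145,0.9],[0,2,20,-0.004,0,-0.145,0.9],[0,2,38,-0.004,0,-0.145,0.9],[0,2,46,-0.004,0,-0.145,0.9],[0,2,47.5,-0.004,0,-0.145,0.9],[0,2,47.5,-0.004,0,-0.145,0.9]]'
```

```text
time_s: 15.4
tool_pos: [0.613, 0.2152, 0.0657]
tcp_rot: [0.0, 0.71, 0.704, -0.0]
ft_force: [-0.3, -0.7, -0.6]
width: 0.0217
gripper_force: 45.0
```

```bash
python3 -m inch '[[0,0,0.5,0,0,0,0.8],[0,0,0.5,0,0,0,0.65],[0,0,0.5,0,0,0,0.6],[0,0,0.5,0,0,0,0.6],[0,0,-30,0,0,0,0.6],[0,0,-60,0,0,0,0.5],[0,0,-60,0,0,0,0.5]]'
python3 - <<'E'
from h import *
print("rails",bars(roi=(150,140,235,240),z=.057))
print("table",bars())
E
```

```text
time_s: 16.27
tool_pos: [0.6141, 0.2156, 0.1279]
tcp_rot: [0.001, 0.71, 0.704, 0.002]
ft_force: [-0.1, 0.9, 0.5]
width: 0.047
gripper_force: 0.0
rails [(438, 190, 122, 5, 89.8), (624, 274, 19, 22, -89.7), (567, 180, 216, 74, 0.1), (682, 321, 55, 8, 89.9)]
table [(546, -28, 142, 24, 3.3), (557, -150, 23, 141, -0.4)]
```

```bash
python3 -c "
from h import *
goto(546,-28,110,3.3)"
```

```text
shift [-244.   -64.7   15.5] turn [0.    0.    1.504] q7 -0.09
```

```bash
python3 -m inch '[[-244,-64.7,0,0,0,0.18,0.5],[-244,-64.7,0,0,0,1.504,0.5],[-244,-64.7,0,0,0,1.504,0.5],[-244,-64.7,0,0,0,1.504,0.5],[-244,-64.7,0,0,0,1.504,0.5],[-244,-64.7,10,0,0,1.504,0.5],[-244,-64.7,16,0,0,1.504,0.5],[-244,-64.7,16,0,0,1.504,0.5],[-244,-64.7,16,0,0,1.504,0.5],[-244,-64.7,16,0,0,1.504,0.5],[-244,-64.7,16,0,0,1.504,0.5],[-244,-64.7,16,0,0,1.504,0.5]]'
python3 - <<'E'
from h import *
goto(546,-28,20,3.3)
print("rails",bars(roi=(150,140,235,240),z=.057))
print("table",bars(roi=(240,140,360,240)))
t=capture('top');s=capture('side');cv2.imwrite('pics/s6.png',np.hstack([cv2.resize(t[140:260,150:250],(450,540),interpolation=2),cv2.resize(s[225:330,190:260],(350,540),interpolation=2)]))
E
```

```text
time_s: 17.88
tool_pos: [0.5461, -0.0282, 0.1098]
tcp_rot: [-0.0, 1.0, 0.029, 0.0]
ft_force: [1.2, -0.1, 0.4]
width: 0.047
gripper_force: 0.0
shift [-0.1 -0.2 89.8] turn [-0.    -0.     0.001] q7 -0.95
rails [(439, 246, 179, 8, 89.8), (566, 215, 144, 218, -0.1)]
table [(493, -60, 26, 28, -26.8), (568, 57, 31, 23, 89.8), (585, -37, 90, 18, 57.8), (557, -150, 23, 141, -0.4)]
```

View pics/s6.png

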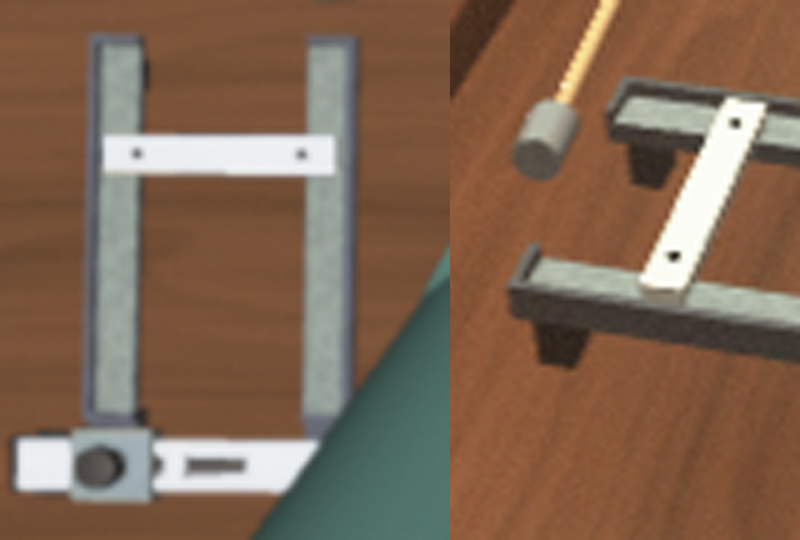

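Bar A lies flat and square across both rails (crop 102–335, row 155), inside the lips. Now I pick bar B.

```bash
python3 -m inch '[[0,0,45,0,0,0,0.5],[0,0,85,0,0,0,0.5],[0,0,90,0,0,0,0.5],[0,0,90,0,0,0,0.5],[0,0,90,0,0,0,0.7],[0,0,90,0,0,0,0.9],[0,0,90,0,0,0,0.9],[0,0,90,0,0,0,0.9],[0,0,90,0,0,0,0.9],[0,0,50,0,0,0,0.9],[0,0,0,0,0,0,0.9],[0,0,0,0,0,0,0.9]]' 45
python3 - <<'E'
from h import *
goto(568,216,115,89.3)
E
```

```text
time_s: 19.58
tool_pos: [0.5476, -0.0282, 0.1126]
tcp_rot: [-0.0, 1.0, 0.029, 0.002]
ft_force: [0.7, -0.1, -1.8]
width: 0.0216
gripper_force: 45.0
shift [  34.6 -242.6   -2.2] turn [ 0.003 -0.004 -1.501] q7 -0.96
```

```bash
python3 -m inch '[[34.6,-242.6,-2,0,0,-0.18,0.9],[34.6,-242.6,-2,0,0,-1.501,0.9],[34.6,-242.6,-2,0,0,-1.501,0.9],[34.6,-242.6,-2,0,0,-1.501,0.9],[34.6,-242.6,-2,0,0,-1.501,0.9],[34.6,-242.6,-2,0,0,-1.501,0.9],[34.6,-242.6,-2,0,0,-1.501,0.9],[34.6,-242.6,-2,0.003,-0.004,-1.501,0.9],[34.6,-242.6,-2,0.003,-0.004,-1.501,0.9],[34.6,-242.6,-2,0.003,-0.004,-1.501,0.9],[34.6,-242.6,-2,0.003,-0.004,-1.501,0.9],[34.6,-242.6,-2,0.003,-0.004,-1.501,0.9]]'
python3 - <<'E'
from h import *
goto(568,216,66,89.3)
s=capture('side');t=capture('top');cv2.imwrite('pics/s7.png',np.hstack([cv2.resize(t[140:260,150:250],(450,540),interpolation=2),cv2.resize(s[215:330,190:265],(350,540),interpolation=2)]))
E
```

```text
time_s: 21.08
tool_pos: [0.5665, 0.2162, 0.1115]
tcp_rot: [-0.001, 0.712, 0.702, -0.002]
ft_force: [-0.6, -0.9, -1.1]
width: 0.0217
gripper_force: 45.0
shift [-0.1  1.7 45.5] turn [-0.005  0.001 -0.001] q7 -0.1
```

View pics/s7.png

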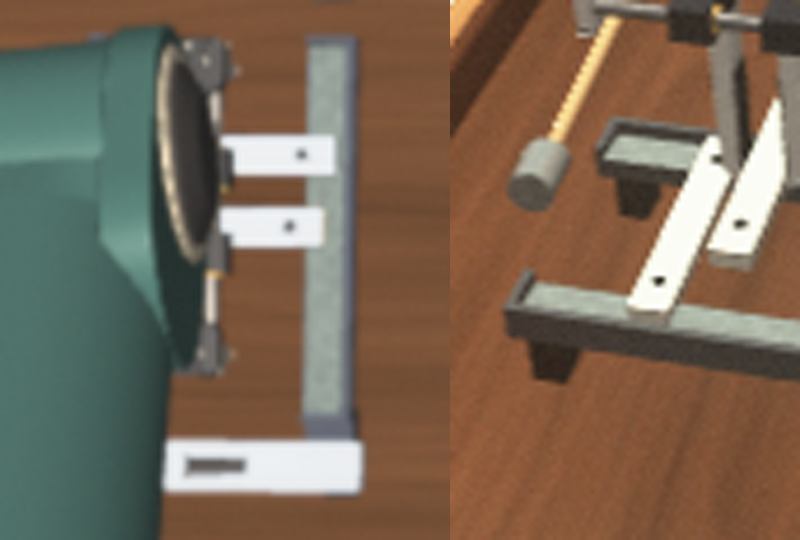

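Bar B is held square over the rails. Its right end (crop 323, row 227, higher up) works out to the same y as bar A's end within 1 mm, so I lower and release it.

```bash
python3 -m inch '[[0,1.7,25,-0.005,0,0,0.9],[0,1.7,40,-0.005,0,0,0.9],[0,1.7,45,-0.005,0,0,0.9],[0,1.7,46,-0.005,0,0,0.9],[0,1.7,46,-0.005,0,0,0.9],[0,1.7,46,-0.005,0,0,0.8],[0,1.7,46,-0.005,0,0,0.65],[0,1.7,46,-0.005,0,0,0.65],[0,1.7,46,-0.005,0,0,0.65],[0,1.7,20,-0.005,0,0,0.65],[0,1.7,-20,-0.005,0,0,0.5],[0,1.7,-20,-0.005,0,0,0.5]]'
python3 -c "
from h import *
print(bars(roi=(240,140,360,240)))
goto(557,-150,125,-.4)"
```

```text
time_s: 22.68
tool_pos: [0.5698, 0.2165, 0.1343]
tcp_rot: [0.001, 0.711, 0.703, 0.002]
ft_force: [-0.2, -0.3, -0.9]
width: 0.0464
gripper_force: 0.0
[(557, -150, 23, 141, -0.4)]
shift [-366.5   -7.5    7.6] turn [ 0.002 -0.002  1.566] q7 -0.12
```

```bash
python3 -m inch '[[-366.5,-7.5,0,0,0,0.18,0.5],[-366.5,-7.5,0,0,0,1.566,0.5],[-366.5,-7.5,0,0,0,1.566,0.5],[-366.5,-7.5,0,0,0,1.566,0.5],[-366.5,-7.5,0,0,0,1.566,0.5],[-366.5,-7.5,0,0,0,1.566,0.5],[-366.5,-7.5,20,0,0,1.566,0.5],[-366.5,-7.5,20,0,0,1.566,0.5],[-366.5,-7.5,20,0,0,1.566,0.5],[-366.5,-7.5,20,0,0,1.566,0.5],[-366.5,-7.5,20,0,0,1.566,0.5],[-366.5,-7.5,20,0,0,1.566,0.5],[-366.5,-7.5,20,0.002,-0.002,1.566,0.5],[-366.5,-7.5,20,0.002,-0.002,1.566,0.5]]'
python3 - <<'E'
from h import *
goto(557,-150,20,-.4)
t=capture('top');cv2.imwrite('pics/s8.png',cv2.resize(t[130:260,150:360],None,fx=3.8,fy=3.8,interpolation=2))
E
```

```text
time_s: 24.48
tool_pos: [0.5566, -0.1503, 0.1121]
tcp_rot: [0.001, 1.0, -0.003, -0.001]
ft_force: [0.1, -0.4, 0.2]
width: 0.047
gripper_force: 0.0
shift [ 0.6 -0.4 92.1] turn [0.001 0.002 0.   ] q7 -0.8
```

View pics/s8.png

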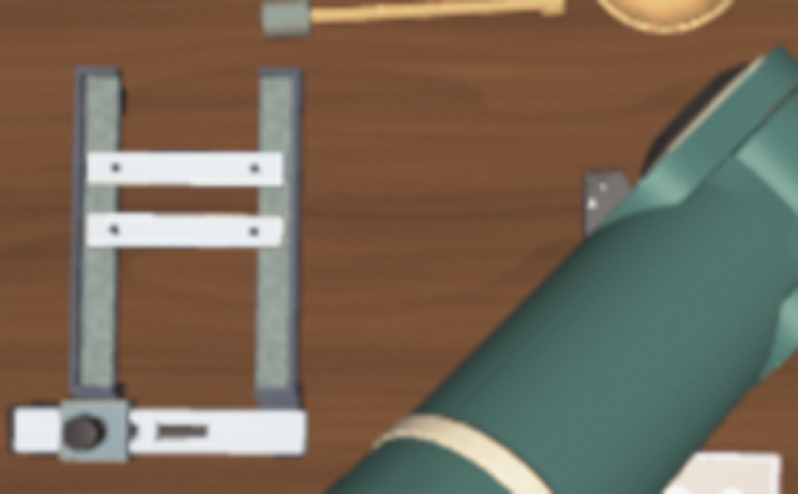

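Bars A (row 168) and B (row 231) lie flat and square. Bar C is hidden from above by the arm, and my last reading of it was (557,-150). I confirm it from the side while descending part-way.

```bash
python3 - <<'E'
from h import *
print(bars("side",roi=(255,190,330,222)), [np.round(proj("side",p)) for p in [(.557,-.150,.012),(.627,-.15,.012),(.487,-.15,.012)]])
E
python3 -m inch '[[0.5,0,45,0,0,0,0.5],[0.5,0,85,0,0,0,0.5],[0.5,0,92,0,0,0,0.5],[0.5,0,92,0,0,0,0.5],[0.5,0,92,0,0,0,0.7],[0.5,0,92,0,0,0,0.9],[0.5,0,92,0,0,0,0.9],[0.5,0,92,0,0,0,0.9],[0.5,0,92,0,0,0,0.9]]' 45
```

```text
[(555, -148, 142, 24, 0.2)] [array([291., 201.]), array([270., 199.]), array([312., 204.])]
time_s: 25.7
tool_pos: [0.5572, -0.1505, 0.0207]
tcp_rot: [0.0, 1.0, -0.004, -0.001]
ft_force: [-1.3, 0.5, 9.2]
width: 0.0213
gripper_force: 45.0
```

```bash
python3 -m inch '[[0,0,-45,0,0,0,0.9],[0,0,-95,0,0,0,0.9],[0,0,-97,0,0,0,0.9],[0,0,-97,0,0,0,0.9]]' 
python3 -c "
from h import *
goto(523,216.5,118,89.3)"
```

```text
time_s: 26.2
tool_pos: [0.5569, -0.1498, 0.1167]
tcp_rot: [0.0, 1.0, -0.003, -0.001]
ft_force: [0.4, 0.8, -1.6]
width: 0.0215
gripper_force: 45.0
shift [ -36.4 -366.1   -1.4] turn [-1.000e-03  2.000e-03 -1.565e+00] q7 -0.8
```

```bash
python3 -m inch '[[-36,-366,-2,0,0,-0.18,0.9],[-36,-366,-2,0,0,-1.565,0.9],[-36,-366,-2,0,0,-1.565,0.9],[-36,-366,-2,0,0,-1.565,0.9],[-36,-366,-2,0,0,-1.565,0.9],[-36,-366,-2,0,0,-1.565,0.9],[-36,-366,-2,0,0,-1.565,0.9],[-36,-366,-2,0,0,-1.565,0.9],[-36,-366,-2,0,0,-1.565,0.9],[-36,-366,-2,0,0,-1.565,0.9],[-36,-366,-2,0,0,-1.565,0.9],[-36,-366,-2,0,0,-1.565,0.9],[-36,-366,-2,0,0,-1.565,0.9],[-36,-366,-2,0,0,-1.565,0.9]]'
python3 - <<'E'
from h import *
goto(523,216.5,66,89.3)
s=capture('side');t=capture('top');cv2.imwrite('pics/s9.png',np.hstack([cv2.resize(t[140:260,150:250],(450,540),interpolation=2),cv2.resize(s[215:330,200:275],(350,540),interpolation=2)]))
E
```

```text
time_s: 27.95
tool_pos: [0.5237, 0.216, 0.1187]
tcp_rot: [-0.0, 0.712, 0.702, -0.001]
ft_force: [0.2, -0.2, -0.9]
width: 0.0213
gripper_force: 45.0
shift [ 0.6 -0.5 52.7] turn [-0.002  0.001 -0.001] q7 -0.13
```

View pics/s9.png

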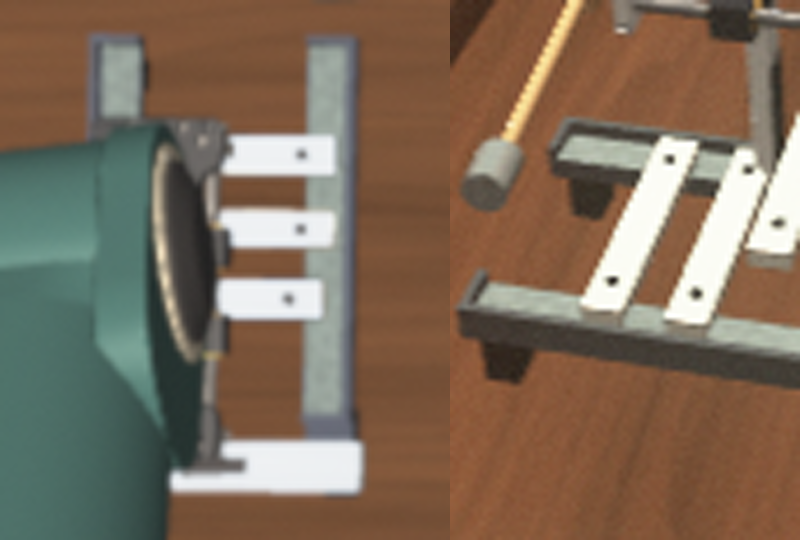

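Bar C is held square (right end at crop 322,300) in line with A and B. The gripper's body will stay at z ≈ 145, above the knob top at 85. Lower and release.

```bash
python3 -m inch '[[0.5,-0.5,30,-0.002,0,0,0.9],[0.5,-0.5,47,-0.002,0,0,0.9],[0.5,-0.5,52,-0.002,0,0,0.9],[0.5,-0.5,53,-0.002,0,0,0.9],[0.5,-0.5,53,-0.002,0,0,0.9],[0.5,-0.5,53,-0.002,0,0,0.8],[0.5,-0.5,53,-0.002,0,0,0.65],[0.5,-0.5,53,-0.002,0,0,0.65],[0.5,-0.5,53,-0.002,0,0,0.65],[0.5,-0.5,20,-0.002,0,0,0.65],[0.5,-0.5,-30,-0.002,0,0,0.5],[0.5,-0.5,-60,-0.002,0,0,0.5],[0.5,-0.5,-60,-0.002,0,0,0.5]]'
python3 -c "
from h import *
goto(500,-80,178,-.4)"
```

```text
time_s: 29.68
tool_pos: [0.5243, 0.2169, 0.1808]
tcp_rot: [0.001, 0.712, 0.703, 0.001]
ft_force: [-0.2, -0.3, -0.8]
width: 0.0469
gripper_force: 0.0
shift [-297.2  -20.4    2.4] turn [ 1.000e-03 -3.000e-03  1.565e+00] q7 -0.18
```

```bash
python3 -m inch '[[-297,-20,0,0,0,0.18,0.5],[-297,-20,0,0,0,1.565,0.5],[-297,-20,0,0,0,1.565,0.5],[-297,-20,0,0,0,1.565,0.5],[-297,-20,0,0,0,1.565,0.7],[-297,-20,0,0,0,1.565,0.7],[-297,-20,0,0,0,1.565,1],[-297,-20,0,0,0,1.565,1],[-297,-20,0,0,0,1.565,1],[-297,-20,0,0,0,1.565,1],[-297,-20,0,0,0,1.565,1],[-297,-20,0,0,0,1.565,1],[-297,-20,0,0,0,1.565,1]]'
python3 - <<'E'
from h import *
goto(483,-440,178,11.7);goto(483,-440,107,11.7)
s=capture('side');t=capture('top');cv2.imwrite('pics/s10.png',np.hstack([cv2.resize(t[140:260,150:250],(400,480),interpolation=2),cv2.resize(s[215:345,200:345],(400,360),interpolation=2) if 0 else cv2.resize(s[215:335,220:320],(400,480),interpolation=2)]))
print(bars(roi=(165,165,231,220),z=.057))
E
```

```text
time_s: 31.3
tool_pos: [0.4994, -0.0802, 0.1791]
tcp_rot: [0.0, 1.0, -0.003, 0.0]
ft_force: [0.1, -0.4, 1.1]
width: 0.0004
gripper_force: 0.0
shift [-14.  359.9   1.4] turn [ 0.001  0.    -0.211] q7 -0.99
shift [-14.  359.8  72.4] turn [ 0.001  0.    -0.211] q7 -0.99
[(563, 215, 145, 147, -0.2)]
```

View pics/s10.png

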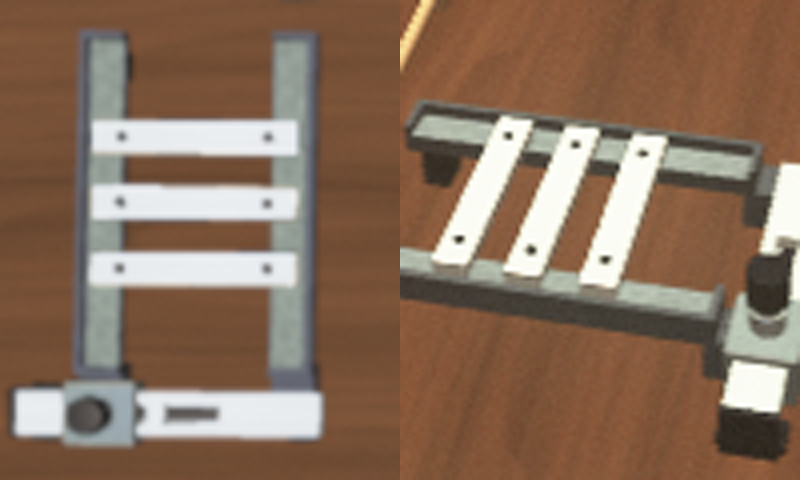

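All three bars lie flat and square between the lips, and the knob is down. The middle hole is half visible beside the sleeve at crop (140,413), which confirms the sleeve is at the outermost hole. Now the panner.

```bash
python3 -m inch '[[-14,360,1,0,0,-0.211,1],[-14,360,1,0,0,-0.211,1],[-14,360,1,0,0,-0.211,1],[-14,360,1,0,0,-0.211,1],[-14,360,1,0,0,-0.211,1],[-14,360,1,0,0,-0.211,1],[-14,360,1,0,0,-0.211,1],[-14,360,1,0,0,-0.211,1],[-14,360,1,0,0,-0.211,1],[-14,360,50,0,0,-0.211,1],[-14,360,72,0,0,-0.211,1],[-14,360,72,0,0,-0.211,1],[-14,360,72,0,0,-0.211,1]]'
python3 - <<'E'
from h import *
goto(483,-440,107,11.7)
y=np.array([-.203,.979])
for d in(-26,4,7):
    g=np.array([473.5,-395.6])+y*d;print(d);goto(*g,107,11.7)
s=capture('side');cv2.imwrite('pics/s11.png',cv2.resize(s[110:200,290:380],(540,540),interpolation=2))
E
```

```text
time_s: 33.08
tool_pos: [0.4833, -0.4406, 0.1089]
tcp_rot: [0.001, 0.995, 0.102, 0.0]
ft_force: [-0.4, -0.5, 0.3]
width: 0.0004
gripper_force: 0.0
shift [-0.2 -0.6  1.9] turn [ 0.002 -0.    -0.   ] q7 -0.18
-26
shift [ -0.5 -20.1   1.9] turn [ 0.002 -0.    -0.   ] q7 -0.18
4
shift [ -0.5 -50.    1.8] turn [ 0.002 -0.    -0.   ] q7 -0.18
7
shift [ -0.5 -53.    1.8] turn [ 0.002 -0.    -0.   ] q7 -0.18
```

View pics/s11.png

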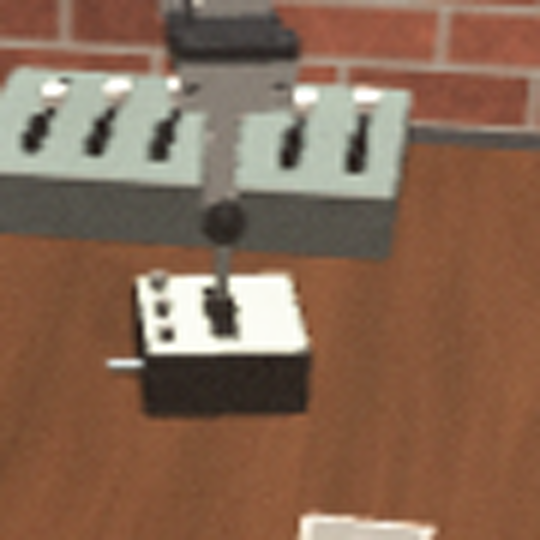

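The ball (crop 222,222) stands upright directly in front of the closed fingers. Now I push towards the stand.

```bash
python3 -m inch '[[0,-15,2,0,0,0,1],[0,-22,2,0,0,0,1],[0,-30,2,0,0,0,1],[0,-38,2,0,0,0,1],[0,-45,2,0,0,0,1],[0,-48,2,0,0,0,1],[0,-48,2,0,0,0,1]]'
python3 - <<'E'
from h import *
print(np.round(tcp()[0],1))
s=capture('side');t=capture('top');cv2.imwrite('pics/s12.png',np.hstack([cv2.resize(s[120:190,290:360],(400,400),interpolation=2),cv2.resize(t[190:260,375:445],(400,400),interpolation=2)]))
for a in(.4,.45,.5):
    print(a,np.round(proj("side",(473.5e-3-.203*.06*np.sin(a),-395.6e-3+.979*.06*np.sin(a),.045+.06*np.cos(a))),1))
E
```

```text
time_s: 34.0
tool_pos: [0.4731, -0.3932, 0.1055]
tcp_rot: [0.001, 0.995, 0.102, -0.0]
ft_force: [0.5, -3.2, -2.0]
width: 0.0005
gripper_force: 1.7
[ 473.1 -393.2  105.5]
0.4 [327.4 150.2]
0.45 [327.4 150.9]
0.5 [327.5 151.6]
```

View pics/s12.png

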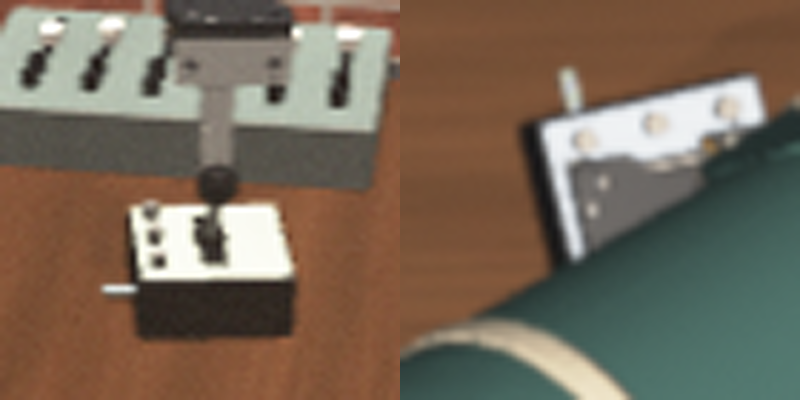

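The ball is at crop (217,184) → pixel (328,152). That matches a tilt near 0.5, and the 3.2 N side force agrees. I press a little further to feel the stop.

```bash
python3 -m inch '[[0,-2,0,0,0,0,1],[0,-4,0,0,0,0,1],[0,-4,0,0,0,0,1]]'
```

```text
time_s: 34.48
tool_pos: [0.4727, -0.392, 0.1059]
tcp_rot: [0.003, 0.995, 0.101, 0.0]
ft_force: [6.6, -21.0, -13.9]
width: 0.0005
gripper_force: 10.8
```

The stop is reached. I ease the pressure slightly and hold.

```bash
python3 -m inch '[[0,1.5,0,0,0,0,1],[0,1.5,0,0,0,0,1],[0,1.5,0,0,0,0,1],[0,1.5,0,0,0,0,1],[0,1.5,0,0,0,0,1],[0,1.5,0,0,0,0,1],[0,1.5,0,0,0,0,1],[0,1.5,0,0,0,0,1],[0,1.5,0,0,0,0,1],[0,1.5,0,0,0,0,1],[0,1.5,0,0,0,0,1],[0,1.5,0,0,0,0,1],[0,1.5,0,0,0,0,1],[0,1.5,0,0,0,0,1],[0,1.5,0,0,0,0,1],[0,1.5,0,0,0,0,1],[0,1.5,0,0,0,0,1],[0,1.5,0,0,0,0,1],[0,1.5,0,0,0,0,1],[0,1.5,0,0,0,0,1]]'; python3 -m inch '[[0,0,0,0,0,0,1],[0,0,0,0,0,0,1],[0,60,0,0,0,0,1],[0,75,0,0,0,0,1],[0,75,0,0,0,0,1],[0,75,-60,0,0,0,1],[0,75,-90,0,0,0,1],[0,75,-90,0,0,0,1],[0,75,-90,0,0,0,1],[0,75,-90,0,0,0,1],[0,75,-90,0,0,0,1],[0,75,-90,0,0,0,1]]'
python3 - <<'E'
from h import *
s=capture('side');t=capture('top');cv2.imwrite('pics/s13.png',np.vstack([np.hstack([cv2.resize(s[110:200,290:380],(400,400),interpolation=2),cv2.resize(t[170:260,375:465],(400,400),interpolation=2)]),cv2.resize(s[190:290,190:390],(800,200))[:190]]))
cv2.imwrite('pics/top_end.png',t)
print(bars("side",roi=(225,195,300,270),z=.057), np.round(proj("side",(.4735,-.3956,.105)),1))
E
```

```text
time_s: 36.98
tool_pos: [0.4728, -0.3924, 0.1057]
tcp_rot: [0.002, 0.995, 0.101, 0.0]
ft_force: [5.3, -13.7, -8.5]
width: 0.0006
gripper_force: 6.8
time_s: 38.48
tool_pos: [0.4877, -0.464, 0.1952]
tcp_rot: [0.0, 0.995, 0.102, -0.0]
ft_force: [-0.1, -0.4, 0.5]
width: 0.0002
gripper_force: 0.0
[(568, 189, 194, 98, 10.8)] [326.9 146.3]
```

View pics/s13.png

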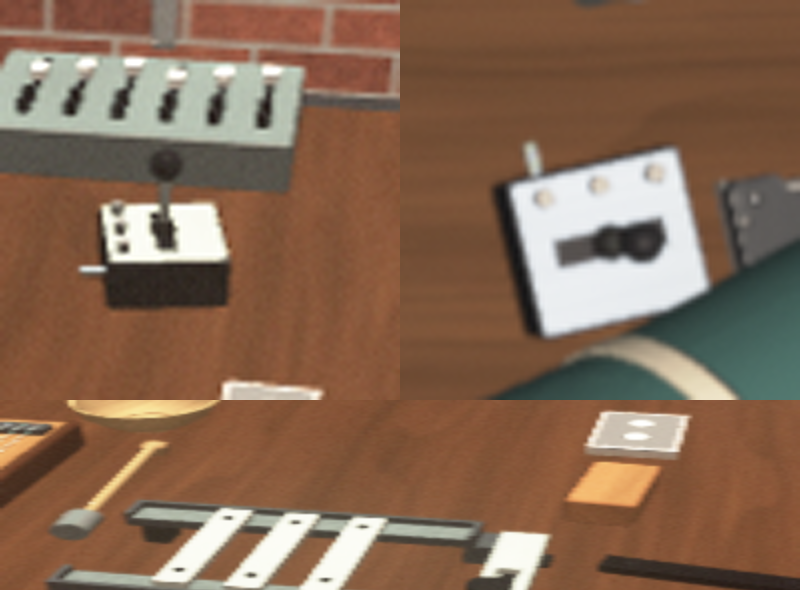

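View pics/top_end.png

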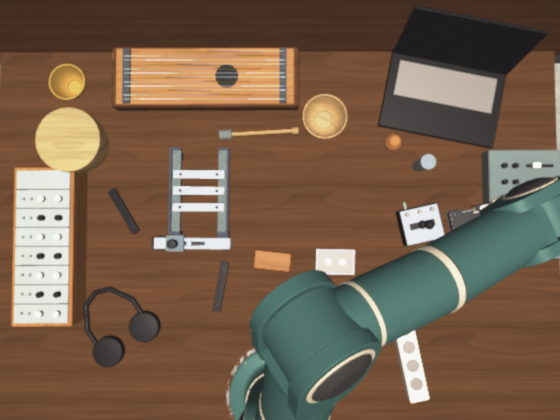

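The stick is back upright: the ball at (327,147) matches the 326.9,146.3 expected. The three bars lie at top rows 174, 190 and 207 across both rails, and the bystanders are where they were. The gripper is touching nothing.

```bash
python3 -c "
from plant import sign_off;print(sign_off())"
```

```text
the job is handed in; nothing more can be done
None
```

The job is handed in: the stand is locked in its outermost hole, all three tone bars lie flat and square across the rails, and the panner stick was held hard over towards the stand for over two seconds and sprang back to centre.

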